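# Load and ratchet-clamp a cheese block for portioning

### The arm

A 6-joint arm with a two-finger parallel gripper is mounted at the origin on the work surface. World frame = base frame: x ahead of the robot, y to its left, z up, the work surface at z = 0. Lengths are in mm, angles in rad, forces in N, time in s.
With the tool pointing down it reaches from about 275 to 750 mm from the base axis. Payload 10.2 kg.
Tool frame: the origin (TCP) lies at the very end of the fingers, on their centre line; the grasp point (between the pads) lies 19 mm behind it (ctrl.tcp_to_grasp is the distance from the TCP to the grasp point, in mm); z points along the fingers, y is the direction in which the jaws open and shut (so a half turn about z gives the same grasp; the last joint's range is limited). The gripper opens to 85 mm and grips with 20 to 120 N. Pads are 22 mm wide; open, the fingers measure 114 mm over their backs; the gripper's body (76 mm by 85 mm) begins 54 mm behind the grasp point. The pads swing forward as they close: fully open they stand 13 mm farther back than shut.
Start: joints at [-1.349, 0.313, 1.498, -0, 1.331, -0.223], TCP at [225.884, -473.927, 201.794] pointing down, gripper open.
Joint ranges: [-2.94, 2.94], [-0.97, 2.17], [0.19, 2.56], [-1.23, 4.37], [0.02, 3.11], [-2.88, 2.88]. Speed limits (rad/s): [2.39, 2.39, 3.01, 3.14, 3.14, 3.14].

### API

Orientations are given as a unit quaternion [w, x, y, z].
In Python, from rig import ctrl, cams, job gives the robot as it stands. The module is installed in compiled form; this text tells all that it offers.
- The arm moves only by the tool drive_tool, never from a script. Its arguments are lists of equal length, an entry for each row: "gripper": the opening, from 0 (shut) to 1 (fully open); "dp": the shift along the tool's x, y, z normalised to -1 to 1, where 1 is 0.2 m, a list of three; "twist": the turn about the tool's z normalised to -1 to 1, where 1 is 90 degrees. In form: {"gripper": [gripper, ...], "dp": [[tx, ty, tz], ...], "twist": [twist, ...]}. A call has 1 to 20 rows; each row is the pose to reach, as a shift and turn from the pose commanded when the call began, along the tool's axes at that moment; what a row does not reach only later rows make up. A row lasts 1/10 s, in which the tool goes at most 50 mm and 8.59 degrees, less where a joint would pass 70% of its speed; a pose out of reach is approached as far as the arm can. A call with a number of a shift or a turn outside -1 to 1 is refused whole. A call with a gripper value outside its range is refused whole. The fingers move at their own pace and stop on an object; "newtons" is the grip in N (left out, the last holds). Time passes only in rows, so rows that repeat a pose let the fingers close. It gives the time, the measured TCP pose, the force and the opening at its end, in the units of the state.
- ctrl.sense(): the state, without advancing time (a new reading comes with each control period).
- cams.capture(name): name is "side" or "top"; returns a dict with "pixels" (384x512x3 uint8, red, green, blue), "camera_matrix" (3x3 intrinsics, pixels), "xyz" and "orientation" of the camera in the world. Camera axes: x right, y down, z forward; pixel columns grow to the right and rows downward; lengths in mm; the calibration is good to about 2 mm. A picture is of the moment at which its call begins. There is no depth.
- job.finish_job(): hands the job in, once; it reports no verdict.
The state is a dict: "time_s": time; "joints": joint angles; "dq": joint speeds; "tau": joint torques, N m; "eef_pos": TCP position; "ee_rot": TCP orientation; "force": force on the tool from outside, world axes, zero at the start; "wrist_torque": the same for the moment, N m; "grip_width": opening from 0.0 (shut) to 1.0 (fully open).
Only numpy, scipy, OpenCV 4.12 (cv2) and the standard library are available. Lean on these libraries where they do the work, as an engineer would, in place of code of your own. Each camera call takes 0.05 s, during which the arm holds its last target.

### The job

Take the oblong block of hard cheese from the cutting board, lay it flat and lengthwise in the middle of the clamp's bed, up against the end stop, and let go of it. Then pump the clamp's trigger, squeezing it towards the fixed grip and letting it spring back, until the jaw's sprung pad bears on the cheese and is pushed in about half of its travel, never nearly all of it, which would squash the cheese; move the jaw with the trigger only, and leave the other things where they are. Finish holding: the program ends with your fingers still squeezing the trigger.

Things in the scene. Friction and masses are not known exactly. Their poses are not given: they have to be found in the camera images.
- cheese: The oblong block of hard cheese, 70 (its x) x 42 (its y) x 45 mm high, 105 to 200 g. Lies flat on the cutting board, among two other pieces, in any of three places. Origin: centre of its underside.
- clamp: Ratchet clamp, fixed. Origin on the counter under its bed; jaw advances along +x. White bed 90 mm wide (y), x -155 to 145, top z = 15. Steel end stop: inner face x = 130, top z = 65. Black housing: x -135 to -30, top z = 62; on it the fixed grip (black, x -80 to -70) and, behind it, the steel trigger (x -120 to -112), both 26 mm wide, tops z 120 to 124. Jaw (top z = 60) before the housing. All mm.
- seat (a point): On the bed, the point where the middle of the cheese's underside lies when it touches the end stop (clamp x 95, y 0, z 15 mm).
- squeeze_point (a point): Midway between the outer faces of fixed grip and fully squeezed trigger, 98 mm above the counter. Fingers that come straight down round it, open along the clamp's x, straddle both: the grip's outer face is 18 mm to clamp +x of this point (it does not give), the trigger's 32 mm to -x at rest, 18 mm fully squeezed.
- trigger (a joint): How far the trigger is squeezed towards the fixed grip (clamp +x): 0 at rest, 0.014 m fully. Springs back. Takes 3 N at first, 12 N driving the free jaw, up to 21 N. Squeezing drives the jaw mm for mm once the pawl has caught a tooth (every 6 mm); letting it right back leaves the jaw where it is and catches the next teeth. A full squeeze advances the jaw 12 mm (the first 8 to 14).
- trigger_face (a point): Middle of the trigger's outer face (towards clamp -x), 98 mm above the counter; moves with the trigger. Trigger and fixed grip measure 50 mm over their outer faces at rest, 36 mm squeezed.
- jaw (a joint): Travel of the jaw towards the end stop, 0 to 0.070 m; it cannot be reversed with the trigger. Starts at 0 to 0.025 m; the pad's face is 115 mm from the end stop at 0, so 20 to 45 mm are left in front of a 70 mm cheese.
- pad (a joint): How far the jaw's sprung rubber pad is pushed in: 0 free, 0.020 m fully in (bottomed). Its spring presses 1.5 N at first and 0.35 N more per mm.
- pad_face (a point): Centre of the pad's front face (40 mm wide, 36 mm high), 37 mm above the counter; moves with jaw and pad.
- board: Wooden cutting board, 150 x 350 mm, 12 mm thick, fixed. Origin: centre of its underside.
- round: Bystander on the board: round cheese, 52 mm across, 32 mm high. Origin: centre of underside.
- cube: Bystander on the board: small offcut, 34 x 34 x 30 mm. Origin: centre of underside.
- sauce: Bystander: squeeze bottle, 60 mm across, 170 mm high. Origin: centre of underside.
- bowl: Bystander: steel bowl, 120 mm across, 50 mm high. Origin: centre of underside.
- mould: Bystander: steel ring mould, 80 mm across, 45 mm high. Origin: centre of underside.
- spatula: Bystander: spatula lying on the counter, handle towards its -x.
- plate: Bystander: blue plate, 220 mm across, 20 mm high. Origin: centre of underside.
Not all that is in view belongs to the job. Leave any blue or pink look-alike of the cheese alone.

How it is judged (in metres and radians):
On the way, in this order (a step that is already met when the one before it is completed fails the run):
1. the cheese lies flat and lengthwise on the bed within 10 mm of the end stop, and is let go (x of cheese in the frame of clamp between 0.085 and 0.099 m and y of cheese in the frame of clamp between -0.013 and 0.013 m and z of cheese in the frame of clamp between 0.011 and 0.019 m and angle between cheese's own z axis and vertical below 0.12 rad and angle between the x axis of cheese and the x axis of clamp, either way round below 0.2 rad and linear speed of cheese below 0.03 m/s and contact force between the fingers and cheese below 0.2 N), for 0.2 s.
2. the pad bears on the cheese (contact force between pad and cheese above 1 N), for 0.1 s.
At the end, for the whole second after the job is handed in: Cheese flat on the bed, lengthwise within 0.2 rad, within 13 mm of the centre line and 4 mm of the end stop, not touched by fingers; the pad presses it (over 1.5 N), pushed in 4 to 17.5 mm; fingers press the trigger (over 2 N), at least 3 mm in (x of cheese in the frame of clamp between 0.091 and 0.099 m and y of cheese in the frame of clamp between -0.013 and 0.013 m and z of cheese in the frame of clamp between 0.011 and 0.019 m and angle between cheese's own z axis and vertical below 0.12 rad and angle between the x axis of cheese and the x axis of clamp, either way round below 0.2 rad and linear speed of cheese below 0.03 m/s and value of joint pad between 0.004 and 0.0175 m and contact force between pad and cheese above 1.5 N and contact force between the fingers and cheese below 0.2 N and contact force between the fingers and trigger above 2 N and value of joint trigger above 0.003 m); the arm keeps its last pose, push and grip.
It fails at once if the cheese is squashed: the pad is pushed in more than 18.5 mm (value of joint pad above 0.0185 m).
It fails at once if the jaw or its pad is pushed by the robot instead of by the trigger (contact force between any of the fingers, the arm and jaw above 2 N or contact force between any of the fingers, the arm and pad above 2 N).
It fails at once if a bystander is moved more than 25 mm (distance of any of round, cube, sauce, bowl, mould, spatula, plate from where it was at the start of the episode above 0.025 m).
It also fails if it takes over 64 s, if anything falls off the work surface, if the arm or the gripper's body presses on something with over 40 N, if the wrist force passes 120 N, or if a joint passes its speed limit or range.

## Working session

There is one attempt and no reset: what is moved stays moved. The work goes in short steps, Python scripts to look and compute and a tool call to move; the robot and the scene stay as the last step left them, time stands still between calls to the robot, and variables do not carry over. Pictures are saved under pics/ and viewed, and the job is handed in when it is done.

Besides the shell and the picture viewer there is one more tool, called by a JSON object that holds its "fn" and its "kwargs". drive_tool: Moves the arm, as the interface text tells. Scaled input: -1 to 1 covers 0.2 m each way for a shift and 90 degrees each way for a turn. Its arguments: {"type":"object","properties":{"gripper":{"type":"array","items":{"type":"number"}},"dp":{"type":"array","items":{"type":"array","items":{"type":"number"}}},"twist":{"type":"array","items":{"type":"number"}},"newtons":{"type":"number"}},"required":["gripper","dp","twist"]}

```bash
mkdir -p pics
python3 - <<'E'
from rig import ctrl,cams,job
import cv2,numpy as np
s=ctrl.sense();print(s['time_s'],s['eef_pos'],s['ee_rot'],s['grip_width'])
for n in('top','side'):
    c=cams.capture(n);cv2.imwrite(f'pics/{n}0.png',cv2.cvtColor(c['pixels'],cv2.COLOR_RGB2BGR))
    print(n,c['camera_matrix'],c['xyz'],c['orientation'])
E
```

```text
0.0 [ 225.82511089 -473.64145981  201.2479902 ] [-6.18740657e-04  9.75369121e-01  2.20578093e-01  3.25925134e-06] 1.0008121627798696
top [[447.88266672   0.         247.92956839]
 [  0.         447.88266672 186.16240814]
 [  0.           0.           1.        ]] [ 253.34332198   37.43736267 1349.87908583] [ 0.06769286 -0.65660302  0.74751943 -0.07419464]
side [[448.71161269   0.         252.88922347]
 [  0.         448.71161269 191.83095298]
 [  0.           0.           1.        ]] [  40.45182313  731.44239481 1051.32576481] [ 0.10202834 -0.25636673  0.90162641 -0.33307076]
```

View pics/top0.png

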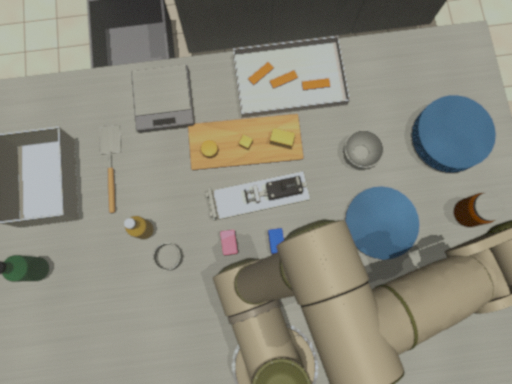

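View pics/side0.png

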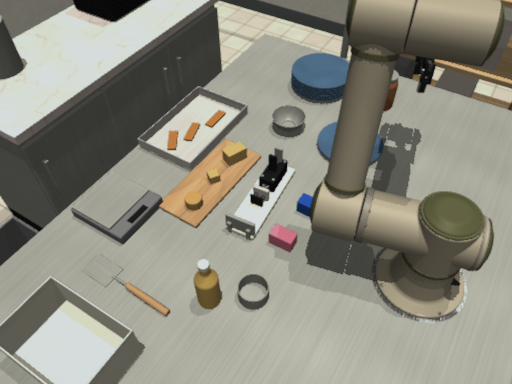

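In the top picture, the board holds the round at (209,149), the cube at (246,142) and an oblong block at (283,138). The oblong is the largest and the only elongated one. Blue (276,240) and pink (229,242) look-alikes lie off the board. I'll confirm this in enlarged crops.

```bash
cat > h.py <<'E'
import numpy as np,cv2
from scipy.spatial.transform import Rotation as R
def rot(q): return R.from_quat([q[1],q[2],q[3],q[0]]).as_matrix()
def ray(c,u,v,z):
    K=c['camera_matrix'];d=rot(c['orientation'])@np.linalg.inv(K)@np.array([u,v,1.]);o=np.array(c['xyz'])
    return o+d*(z-o[2])/d[2]
def proj(c,p):
    q=rot(c['orientation']).T@(np.asarray(p,float)-np.array(c['xyz']));q=c['camera_matrix']@q;return q[:2]/q[2]
def crop(c,x0,y0,x1,y1,k,name):
    im=cv2.cvtColor(c['pixels'],cv2.COLOR_RGB2BGR)[y0:y1,x0:x1]
    cv2.imwrite(name,cv2.resize(im,None,fx=k,fy=k,interpolation=cv2.INTER_CUBIC))
E
python3 - <<'E'
from h import *
from rig import cams
c=cams.capture('top');crop(c,180,105,320,225,5,'pics/t1.png')
print(proj(c,[0,0,0]),ray(c,283,138,57),ray(c,209,203,65))
s=cams.capture('side');crop(s,155,130,305,250,5,'pics/s1.png')
E
```

```text
[274.24046553 365.97545865] [ 648.56783141 -115.37981737   57.        ] [478.92549838 127.17263651  65.        ]
```

View pics/t1.png

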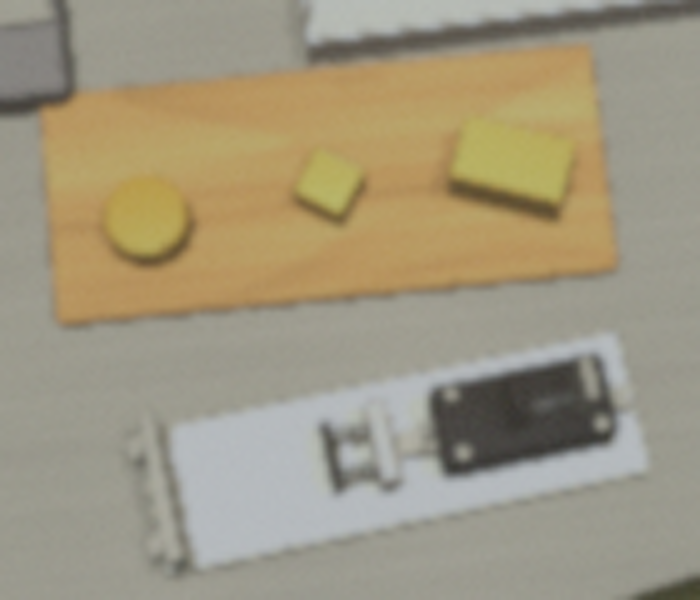

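View pics/s1.png

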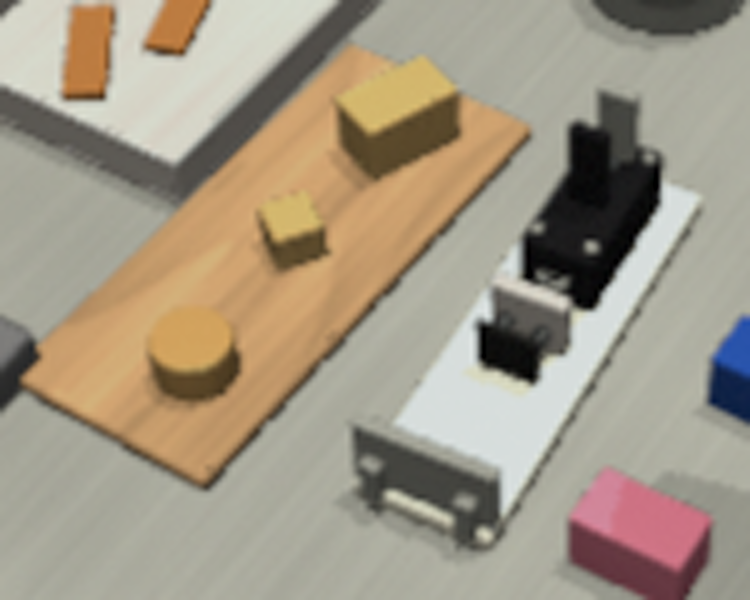

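The crops confirm it: the oblong is at top crop (512,165), the largest and only elongated yellow block. Measuring the cheese and clamp next.

Run:
```python
from h import *
from rig import cams
c=cams.capture('top');im=c['pixels']
hsv=cv2.cvtColor(im,cv2.COLOR_RGB2HSV)
print(hsv[138,283],hsv[142,246],hsv[120,270],hsv[142,272+0],'bed',hsv[200,225],hsv[160,180],'table', hsv[180,240])
# top-face of cheese
sub=lambda m,x0,y0,x1,y1:(lambda z:(z.__setitem__((slice(y0,y1),slice(x0,x1)),m[y0:y1,x0:x1]),z)[1])(np.zeros_like(m))
h,s,v=[hsv[...,i].astype(int) for i in range(3)]
m=((h>=23)&(h<=32)&(s>110)&(v>120)).astype(np.uint8)*255
m=sub(m,264,120,300,155)
cnt=max(cv2.findContours(m,0,1)[0],key=cv2.contourArea)
pts=np.array([ray(c,p[0][0],p[0][1],57)[:2] for p in cnt],np.float32)
r=cv2.minAreaRect(pts);print('cheese',r,cv2.contourArea(cnt)); print(cv2.boxPoints(r))
# bed
b=((s<40)&(v>175)).astype(np.uint8)*255
b=sub(b,205,165,315,222)
cv2.imwrite('pics/bedm.png',cv2.resize(np.hstack([b[160:225,200:320],m[110:175,240:360]]),None,fx=3,fy=3))
cnt=np.vstack([k for k in cv2.findContours(b,0,1)[0] if cv2.contourArea(k)>30])
pts=np.array([ray(c,p[0][0],p[0][1],15)[:2] for p in cnt],np.float32)
r=cv2.minAreaRect(pts);print('bed',r);print(cv2.boxPoints(r))
```

```text
[ 27 117 185] [ 27 112 184] [ 19 112 186] [ 19 117  98] bed [100  12 189] [ 25  21 155] table [ 24  24 160]
cheese ((654.7373657226562, -113.91130065917969), (69.72831726074219, 41.951316833496094), 65.91140747070312) 268.0
[[ 621.35864  -137.17815 ]
 [ 659.6566   -154.30052 ]
 [ 688.1161    -90.644455]
 [ 649.8181    -73.52208 ]]
bed ((494.41302490234375, -29.283004760742188), (85.51973724365234, 277.1873474121094), 4.860391139984131)
[[ 440.06415  105.18934]
 [ 463.54968 -171.00128]
 [ 548.7619  -163.75534]
 [ 525.27637  112.43527]]
```

View pics/bedm.png

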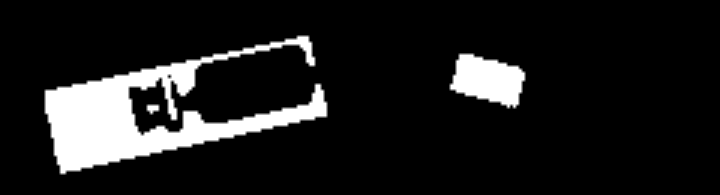

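Run:
```python
from h import *
from rig import cams
from scipy.ndimage import map_coordinates
C={n:cams.capture(n) for n in('top','side')}
import pickle;pickle.dump(C,open('c0.pkl','wb'))
def samp(c,P):
    uv=np.array([proj(c,p) for p in P]);g=c['pixels'].astype(float)
    return np.stack([map_coordinates(g[...,k],[uv[:,1],uv[:,0]],order=1) for k in range(3)],1)
# initial frame
a=np.deg2rad(94.86);ex=np.array([np.cos(a),np.sin(a)]);ey=np.array([-ex[1],ex[0]])
mid=np.array([494.4,-29.3])
def W(x,y,z,o): 
    p=o+x*ex+y*ey;return np.array([p[0],p[1],z])
o=np.array([506,-167.4])-ex*1.5+ex*155
print('o',o,'a',94.86)
for n,c in C.items():
  g=cv2.cvtColor(c['pixels'],cv2.COLOR_RGB2GRAY)
  # bed edges across y at various x
  for side in(1,-1):
    out=[]
    for x in np.arange(-140,115,15):
      t=np.arange(30,60,.5);pr=samp(c,[W(x,side*k,15,o) for k in t]).mean(1)
      d=np.abs(np.gradient(cv2.GaussianBlur(pr.reshape(-1,1),(1,5),0).ravel()));out.append((x,t[np.argmax(d)],round(d.max(),1)))
    print(n,side,[(int(x),float(k)) for x,k,_ in out])
  for y in(-40,-35,35,40):
    t=np.arange(-170,-140,.5);pr=samp(c,[W(x,y,15,o) for x in t]).mean(1);d=np.abs(np.gradient(pr))
    print(n,'bedend y',y,t[np.argmax(d)])
    print('  stop z15',[(int(x),int(v)) for x,v in zip(range(110,160,3),samp(c,[W(x,y,15,o) for x in range(110,160,3)]).mean(1))])
    print('  stop z65',[(int(x),int(v)) for x,v in zip(range(110,160,3),samp(c,[W(x,y,65,o) for x in range(110,160,3)]).mean(1))])
```

```text
o [492.99527705 -14.45188075] a 94.86
top 1 [(-140, 44.0), (-125, 44.0), (-110, 44.0), (-95, 44.0), (-80, 44.0), (-65, 44.0), (-50, 44.0), (-35, 45.0), (-20, 45.5), (-5, 42.5), (10, 45.5), (25, 45.5), (40, 45.5), (55, 45.0), (70, 44.5), (85, 45.0), (100, 44.5)]
top -1 [(-140, 32.0), (-125, 32.5), (-110, 32.0), (-95, 32.5), (-80, 32.5), (-65, 32.5), (-50, 32.5), (-35, 31.5), (-20, 42.5), (-5, 42.5), (10, 43.0), (25, 43.0), (40, 42.5), (55, 42.5), (70, 43.0), (85, 43.0), (100, 43.0)]
top bedend y -40 -154.0
  stop z15 [(110, 182), (113, 182), (116, 182), (119, 180), (122, 170), (125, 150), (128, 131), (131, 131), (134, 147), (137, 157), (140, 155), (143, 152), (146, 152), (149, 151), (152, 148), (155, 146), (158, 148)]
  stop z65 [(110, 149), (113, 151), (116, 152), (119, 151), (122, 151), (125, 148), (128, 143), (131, 150), (134, 156), (137, 152), (140, 146), (143, 147), (146, 149), (149, 149), (152, 151), (155, 151), (158, 151)]
top bedend y -35 -154.5
  stop z15 [(110, 185), (113, 185), (116, 185), (119, 184), (122, 177), (125, 158), (128, 134), (131, 128), (134, 145), (137, 156), (
[... 2738 characters left out ...]
 77), (152, 85), (155, 113), (158, 141)]
  stop z65 [(110, 218), (113, 218), (116, 218), (119, 218), (122, 218), (125, 218), (128, 203), (131, 176), (134, 156), (137, 148), (140, 106), (143, 73), (146, 66), (149, 67), (152, 82), (155, 116), (158, 139)]
side bedend y 40 -153.5
  stop z15 [(110, 217), (113, 216), (116, 210), (119, 190), (122, 162), (125, 107), (128, 69), (131, 72), (134, 79), (137, 122), (140, 186), (143, 184), (146, 144), (149, 104), (152, 90), (155, 126), (158, 142)]
  stop z65 [(110, 218), (113, 218), (116, 218), (119, 218), (122, 218), (125, 218), (128, 206), (131, 175), (134, 159), (137, 142), (140, 106), (143, 69), (146, 65), (149, 66), (152, 84), (155, 117), (158, 136)]
```

```bash
cat >> h.py <<'E'
A=np.deg2rad(94.86);EX=np.array([np.cos(A),np.sin(A)]);EY=np.array([-EX[1],EX[0]]);O=np.array([493.,-14.4])
def W(x,y,z): 
    p=O+x*EX+y*EY;return np.array([p[0],p[1],z])
def st():
    from rig import ctrl
    s=ctrl.sense();Rm=rot(s['ee_rot']);p=np.array(s['eef_pos']);xa=np.rad2deg(np.arctan2(Rm[1,0],Rm[0,0]))
    d=p[:2]-O
    print('t',round(s['time_s'],2),'p',p.round(1),'xang',xa.round(2),'tilt',Rm[:,2].round(3),'F',np.round(s['force'],1),'g',round(s['grip_width'],3),'clamp',(d@EX).round(1),(d@EY).round(1),'q',np.round(s['joints'],2))
    return Rm,p,xa
def go(tgt,xang):
    Rm,p,xa=st();d=Rm.T@(np.asarray(tgt)-p);print('dp',(d/200).round(4),'twist',round((((-(xang-xa))+180)%360-180)/90,4))
E
python3 - <<'E'
from h import *
import pickle
C=pickle.load(open('c0.pkl','rb'));c=C['side']
hsv=cv2.cvtColor(c['pixels'],cv2.COLOR_RGB2HSV);h,s,v=[hsv[...,i].astype(int) for i in range(3)]
print(hsv[148,236],hsv[160,230])
m=((h>=18)&(h<=32)&(s>95)&(v>150)).astype(np.uint8)*255
z=np.zeros_like(m);z[138:170,220:250]=m[138:170,220:250]
cv2.imwrite('pics/cm.png',cv2.resize(z[130:175,210:260],None,fx=6,fy=6))
cnt=max(cv2.findContours(z,0,1)[0],key=cv2.contourArea)
r=cv2.minAreaRect(np.array([ray(c,p[0][0],p[0][1],57)[:2] for p in cnt],np.float32));print(r,cv2.boxPoints(r))
go([654.5,-114,150],65.9)
E
```

```text
[ 22 123 211] [ 19 136  90]
((660.6438598632812, -113.31462097167969), (67.29407501220703, 49.84870147705078), 67.50565338134766) [[ 624.74274 -134.86583]
 [ 670.79877 -153.93756]
 [ 696.545    -91.76341]
 [ 650.48895  -72.69168]]
t 0.35 p [ 225.9 -473.9  201.7] xang 25.48 tilt [-0.  0. -1.] F [ 0.3 -0.   0.5] g 1.002 clamp -435.2 305.1 q [-1.35  0.31  1.5  -0.    1.33 -0.22]
dp [ 2.7088 -0.7022  0.2586] twist -0.4491
```

View pics/cm.png

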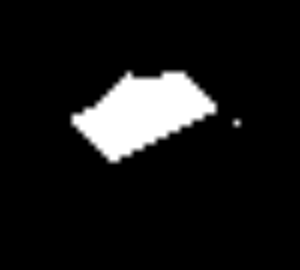

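{"fn": "drive_tool", "kwargs": {"gripper": [1,1,1,1,1,1], "dp": [[0.2,-0.05,0],[0.4,-0.1,0],[0.6,-0.15,0],[0.8,-0.2,0],[1,-0.25,0],[1,-0.25,0]], "twist": [0,0,0,0,0,0]}}

```text
time_s: 0.95
eef_pos: [387.6, -339.9, 201.9]
ee_rot: [-0.0, 0.975, 0.223, 0.0]
force: [-0.8, -0.7, -0.5]
grip_width: 1.001
```

{"fn": "drive_tool", "kwargs": {"gripper": [1,1,1,1,1,1], "dp": [[0.2,-0.05,0],[0.4,-0.1,0],[0.6,-0.15,0],[0.8,-0.2,0],[1,-0.25,0],[1,-0.25,0]], "twist": [0,-0.09,-0.18,-0.27,-0.36,-0.45]}}

```text
time_s: 1.55
eef_pos: [546.1, -209.1, 201.3]
ee_rot: [-0.0, 0.836, 0.549, 0.0]
force: [-0.4, -0.6, -0.4]
grip_width: 1.0
```

```bash
python3 -c "
from h import *
go([655,-114,110],66)"
```

```text
t 1.55 p [ 546.1 -209.1  201.3] xang 66.54 tilt [ 0.     0.001 -1.   ] F [-0.4 -0.6 -0.4] g 1.0 clamp -198.5 -36.5 q [-0.57  0.45  1.31  0.    1.39 -0.16]
dp [0.6523 0.3101 0.4571] twist 0.006
```

{"fn": "drive_tool", "kwargs": {"gripper": [1,1,1,1,1,1,1], "dp": [[0.15,0.07,0],[0.3,0.14,0.05],[0.45,0.21,0.15],[0.6,0.28,0.3],[0.65,0.31,0.4],[0.65,0.31,0.4],[0.65,0.31,0.4]], "twist": [0,0,0,0,0,0,0]}}

```text
time_s: 2.25
eef_pos: [653.2, -119.0, 122.4]
ee_rot: [0.0, 0.839, 0.544, -0.0]
force: [-0.5, -0.5, 0.8]
grip_width: 1.002
```

```bash
python3 -c "
from h import *
go([655,-114,22],66)
from rig import cams
c=cams.capture('side');crop(c,170,60,320,190,5,'pics/s2.png')
c=cams.capture('top');crop(c,200,80,360,200,5,'pics/t2.png')
"
```

```text
t 2.25 p [ 653.2 -119.   122.4] xang 65.96 tilt [ 0. -0. -1.] F [-0.5 -0.5  0.8] g 1.002 clamp -117.8 -150.8 q [-0.36  0.68  1.13 -0.    1.33  0.06]
dp [ 0.0264 -0.0022  0.5018] twist -0.0005
```

View pics/s2.png

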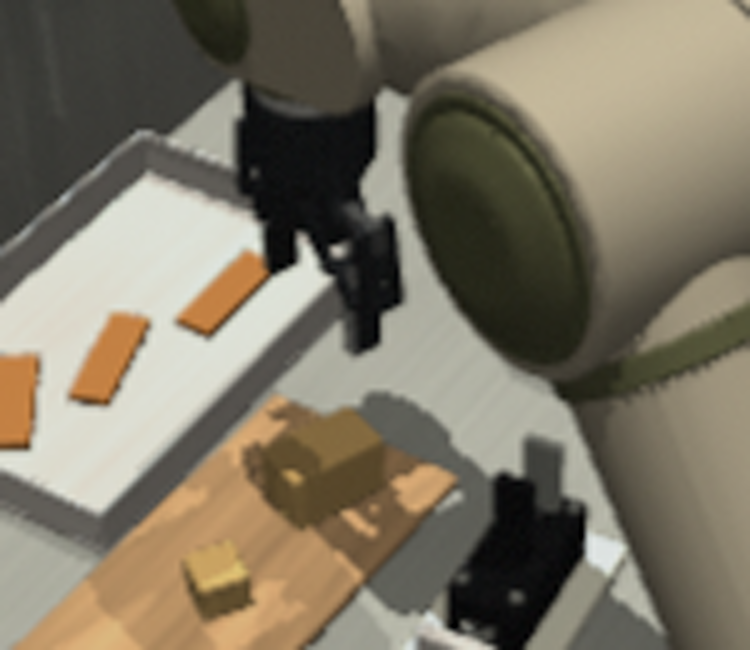

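The side view shows the fingers straddling the cheese (crop (330,455)), with clear board around it. Descending.

{"fn": "drive_tool", "kwargs": {"gripper": [1,1,1,1,1,1,1], "dp": [[0.026,0,0.1],[0.026,0,0.2],[0.026,0,0.3],[0.026,0,0.4],[0.026,0,0.47],[0.026,0,0.5],[0.026,0,0.5]], "twist": [0,0,0,0,0,0,0]}}

```text
time_s: 3.05
eef_pos: [655.5, -113.6, 22.0]
ee_rot: [0.0, 0.839, 0.544, -0.0]
force: [0.1, -0.4, 1.6]
grip_width: 0.999
```

{"fn": "drive_tool", "kwargs": {"gripper": [0,0,0,0,0,0,0,0], "dp": [[0,0,0],[0,0,0],[0,0,0],[0,0,0],[0,0,0],[0,0,0],[0,0,0],[0,0,0]], "twist": [0,0,0,0,0,0,0,0], "newtons": 35}}

```text
time_s: 3.85
eef_pos: [656.0, -113.4, 22.8]
ee_rot: [0.001, 0.839, 0.545, 0.0]
force: [-1.8, 0.5, 6.0]
grip_width: 0.477
```

```bash
python3 -c "
from h import *
st()
from rig import cams
c=cams.capture('side');crop(c,170,60,320,190,5,'pics/s3.png')
"
```

```text
t 3.85 p [ 656.  -113.4   22.8] xang 65.99 tilt [ 0.001 -0.    -1.   ] F [-1.8  0.5  6. ] g 0.477 clamp -112.4 -154.0 q [-0.35  0.79  1.22 -0.    1.13  0.07]
```

View pics/s3.png

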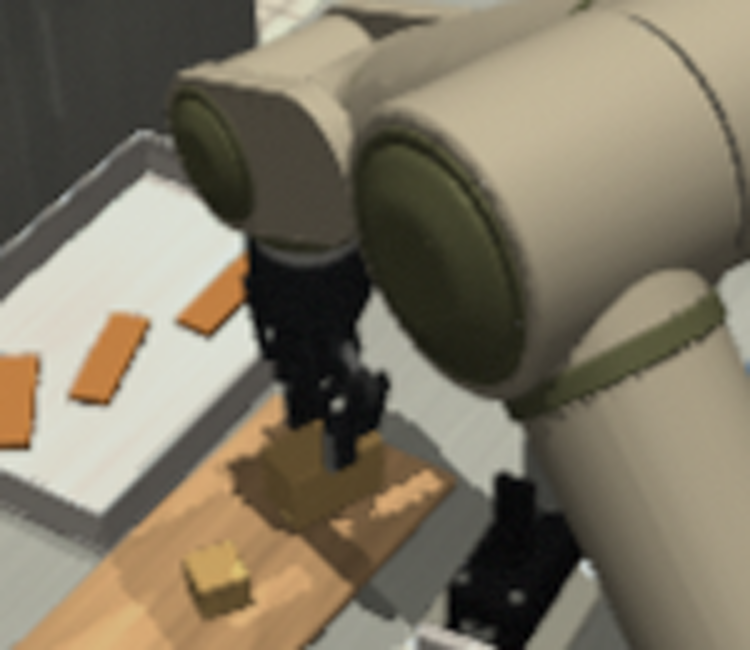

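The grip width of 40.5 mm matches the 42 mm cheese. Lifting.

{"fn": "drive_tool", "kwargs": {"gripper": [0,0,0,0,0,0,0], "dp": [[0,0,-0.05],[0,0,-0.15],[0,0,-0.25],[0,0,-0.35],[0,0,-0.45],[0,0,-0.5],[0,0,-0.5]], "twist": [0,0,0,0,0,0,0]}}

```text
time_s: 4.6
eef_pos: [656.1, -113.4, 123.2]
ee_rot: [0.001, 0.839, 0.545, 0.001]
force: [0.1, -0.1, -1.8]
grip_width: 0.469
```

```bash
python3 -c "
from h import *
print(W(86,0,120));go(W(86,0,122),94.86)
"
```

```text
[485.7139663   71.29080297 120.        ]
t 4.6 p [ 656.1 -113.4  123.2] xang 65.99 tilt [ 0.002 -0.001 -1.   ] F [ 0.1 -0.1 -1.8] g 0.469 clamp -112.5 -154.2 q [-0.35  0.69  1.13  0.    1.33  0.07]
dp [ 0.4969 -1.1542  0.0035] twist -0.3208
```

{"fn": "drive_tool", "kwargs": {"gripper": [0,0,0,0,0,0,0,0], "dp": [[0.05,-0.1,0],[0.1,-0.25,0],[0.16,-0.4,0],[0.22,-0.55,0],[0.29,-0.7,0],[0.35,-0.85,0],[0.39,-0.95,0],[0.39,-0.95,0]], "twist": [0,-0.05,-0.1,-0.16,-0.22,-0.28,-0.32,-0.32]}}

```text
time_s: 5.4
eef_pos: [511.7, 37.1, 121.0]
ee_rot: [-0.001, 0.676, 0.737, -0.001]
force: [0.0, 0.0, -1.5]
grip_width: 0.473
```

```bash
python3 -c "
from h import *
go(W(86,0,122),94.86)
"
```

```text
t 5.4 p [511.7  37.1 121. ] xang 94.98 tilt [-0.003  0.001 -1.   ] F [ 0.   0.  -1.5] g 0.473 clamp 49.7 -23.0 q [-0.16  0.37  1.64  0.    1.13 -0.24]
dp [ 0.1817 -0.1148 -0.0047] twist 0.0013
```

{"fn": "drive_tool", "kwargs": {"gripper": [0,0,0,0,0,0], "dp": [[0.06,-0.04,0],[0.13,-0.08,0],[0.18,-0.114,0],[0.18,-0.114,0],[0.18,-0.114,0],[0.18,-0.114,0]], "twist": [0,0,0,0,0,0]}}

```text
time_s: 6.0
eef_pos: [488.4, 69.0, 121.8]
ee_rot: [0.0, 0.677, 0.736, 0.0]
force: [-0.4, 0.7, -2.0]
grip_width: 0.473
```

```bash
python3 -c "
from h import *
go(W(86,0,35),94.86)
from rig import cams
c=cams.capture('side');crop(c,170,110,320,260,5,'pics/s4.png')
c=cams.capture('top');crop(c,180,120,320,240,5,'pics/t4.png')
"
```

```text
t 6.0 p [488.4  69.  121.8] xang 94.76 tilt [ 0. -0. -1.] F [-0.4  0.7 -2. ] g 0.473 clamp 83.4 -2.5 q [-0.1   0.32  1.7  -0.    1.11 -0.18]
dp [ 0.0128 -0.0125  0.4341] twist -0.0011
```

View pics/s4.png

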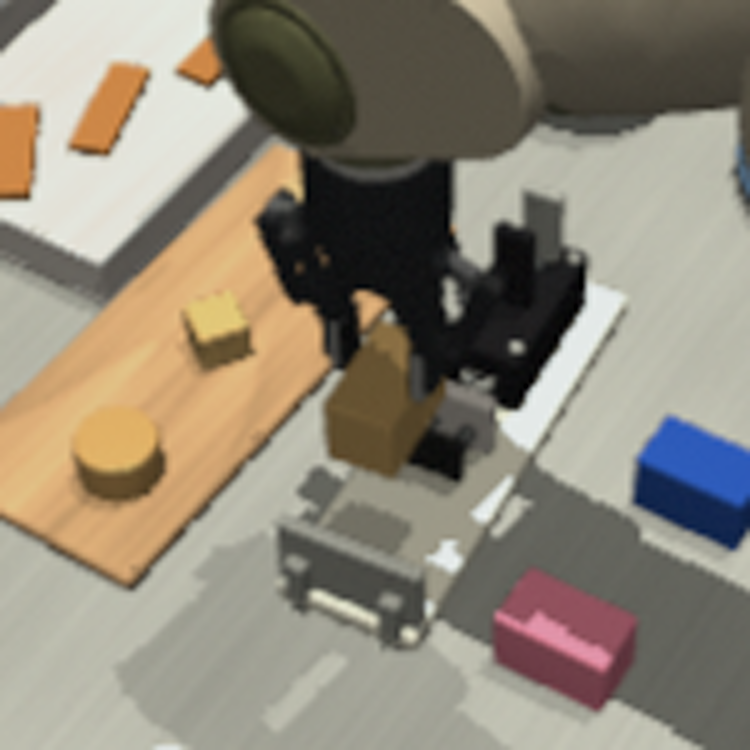

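View pics/t4.png

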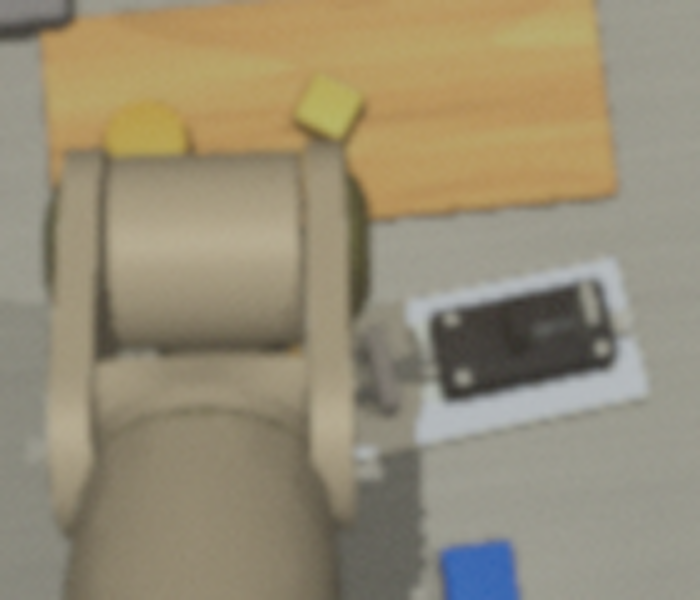

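```bash
python3 -c "
from h import *
from rig import cams
import pickle
C=pickle.load(open('c0.pkl','rb'))
for uv in ((244,189),(247.6,203)):
  p=ray(C['top'],*uv,55);d=p[:2]-O;print('pad top clamp',d@EX,d@EY)
# side: pad front top corners crop(480,320),(540,350)->  px
for uv in ((155+480/5,130+318/5),(155+540/5,130+350/5)):
  p=ray(C['side'],*uv,55);d=p[:2]-O;print('pad top clamp side',d@EX,d@EY)
c=cams.capture('side');crop(c,220,160,280,220,10,'pics/s5.png')
"
```

```text
pad top clamp 33.832603793395386 -18.817567285199914
pad top clamp 32.324730528078206 24.275574547992722
pad top clamp side 31.742621425623806 -18.027208827065582
pad top clamp side 37.869060737314875 24.118206807543118
```

View pics/s5.png

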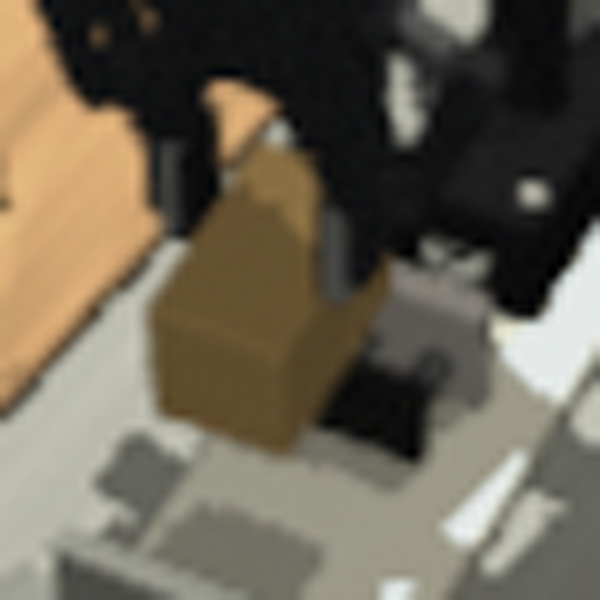

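{"fn": "drive_tool", "kwargs": {"gripper": [0,0,0,0,0,0,0,0], "dp": [[0.013,-0.017,0.1],[0.013,-0.017,0.2],[0.013,-0.017,0.3],[0.013,-0.017,0.4],[0.013,-0.017,0.44],[0.013,-0.017,0.46],[0.013,-0.017,0.47],[0.013,-0.017,0.47]], "twist": [0,0,0,0,0,0,0,0]}}

```text
time_s: 6.95
eef_pos: [484.8, 71.5, 28.3]
ee_rot: [0.0, 0.677, 0.736, 0.0]
force: [0.0, 0.6, -1.2]
grip_width: 0.471
```

```bash
python3 -c "
from h import *
st()
from rig import cams
c=cams.capture('side');crop(c,200,150,300,260,6,'pics/s6.png')
"
```

```text
t 6.95 p [484.8  71.5  28.3] xang 94.78 tilt [ 0.001 -0.    -1.   ] F [ 0.   0.6 -1.2] g 0.471 clamp 86.3 0.9 q [-0.09  0.46  1.8   0.    0.88 -0.18]
```

View pics/s6.png

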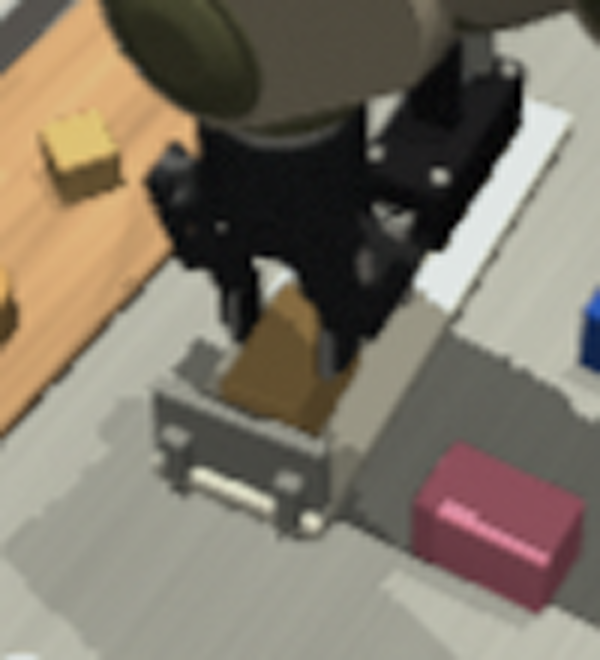

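The cheese hangs just behind the stop (crop (280,370)), still about 2 mm above the bed by force. Next I'll ease it down, then slide it towards the stop.

{"fn": "drive_tool", "kwargs": {"gripper": [0,0,0], "dp": [[0,0,0.006],[0,0,0.011],[0,0,0.011]], "twist": [0,0,0]}}

```text
time_s: 7.3
eef_pos: [484.7, 71.6, 25.9]
ee_rot: [0.0, 0.677, 0.736, 0.0]
force: [-0.4, 0.1, 0.3]
grip_width: 0.469
```

{"fn": "drive_tool", "kwargs": {"gripper": [0,0,0,0], "dp": [[0.01,0,0],[0.02,0,0],[0.03,0,0],[0.03,0,0]], "twist": [0,0,0,0]}}

```text
time_s: 7.7
eef_pos: [484.2, 77.7, 25.8]
ee_rot: [0.0, 0.677, 0.736, 0.0]
force: [0.2, 0.4, 3.7]
grip_width: 0.475
```

{"fn": "drive_tool", "kwargs": {"gripper": [0,0,0], "dp": [[0.005,0,0],[0.01,0,0],[0.01,0,0]], "twist": [0,0,0]}}

```text
time_s: 8.0
eef_pos: [484.0, 79.5, 25.8]
ee_rot: [0.0, 0.677, 0.736, 0.0]
force: [0.1, -2.8, 4.5]
grip_width: 0.473
```

{"fn": "drive_tool", "kwargs": {"gripper": [0,0,0], "dp": [[0.005,0,0],[0.007,0,0],[0.007,0,0]], "twist": [0,0,0]}}

```text
time_s: 8.3
eef_pos: [484.0, 79.8, 25.8]
ee_rot: [0.001, 0.677, 0.736, -0.001]
force: [-0.5, -9.9, 5.6]
grip_width: 0.473
```

The cheese is against the stop: −9.9 N with the TCP at clamp x ≈ 94. I'll ease back a hair, open and rise.

{"fn": "drive_tool", "kwargs": {"gripper": [0,0.6,0.8,1,1,1,1], "dp": [[-0.005,0,0],[-0.005,0,0],[-0.005,0,0],[-0.005,0,0],[-0.005,0,0],[-0.005,0,0],[-0.005,0,0]], "twist": [0,0,0,0,0,0,0]}}

```text
time_s: 9.0
eef_pos: [483.7, 80.0, 25.5]
ee_rot: [-0.0, 0.677, 0.736, -0.0]
force: [0.3, 0.9, 0.2]
grip_width: 1.0
```

{"fn": "drive_tool", "kwargs": {"gripper": [1,1,1,1,1,1,1,1,1], "dp": [[0,0,-0.1],[0,0,-0.2],[0,0,-0.35],[0,0,-0.5],[0,0,-0.65],[0,0,-0.8],[0,0,-0.9],[0,0,-0.9],[0,0,-0.9]], "twist": [0,0,0,0,0,0,0,0,0]}}

```text
time_s: 9.9
eef_pos: [483.5, 80.0, 205.0]
ee_rot: [-0.0, 0.677, 0.736, -0.0]
force: [-1.1, 0.2, 0.3]
grip_width: 1.001
```

```bash
python3 -c "
from h import *
from rig import cams
# squeeze point: grip outer face clamp x=-70 => -88
print(W(-88,0,0)); go(W(-88,1,205),4.86)
c=cams.capture('side');crop(c,200,130,320,250,6,'pics/s7.png')
"
```

```text
[ 500.45547635 -102.08361234    0.        ]
t 9.9 p [483.5  80.  205. ] xang 94.78 tilt [-0.001  0.    -1.   ] F [-1.1  0.2  0.3] g 1.001 clamp 94.8 1.5 q [-0.08  0.23  1.59  0.    1.32 -0.16]
dp [-9.141e-01  3.600e-03 -1.000e-04] twist 0.9991
```

View pics/s7.png

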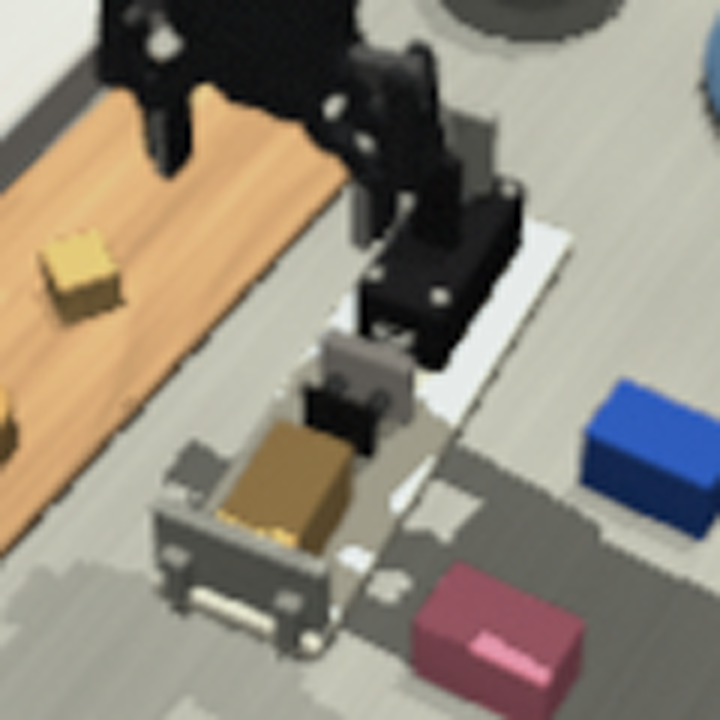

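The cheese lies flat and centred against the stop (crop (285,490)), and the pad is clear behind it. Next I'll check the grip and trigger location from the first images before moving over them.

```bash
python3 -c "
from h import *
import pickle
C=pickle.load(open('c0.pkl','rb'))
c=C['side'];crop(c,250,140,300,190,12,'pics/s8.png')
c=C['top'];crop(c,260,165,320,210,12,'pics/t8.png')
for x,y,z in ((-70,0,122),(-80,0,122),(-112,0,122),(-120,0,122)):
  for n,o in(('side',(250,140)),('top',(260,165))):
    print(x,n,[((proj(C[n],W(x,y+s,z))-o)*12).round() for s in(-13,13)])
"
```

```text
-70 side [array([217., 189.]), array([313., 223.])]
-70 top [array([244., 164.]), array([269., 270.])]
-80 side [array([234., 164.]), array([330., 197.])]
-80 top [array([285., 155.]), array([311., 261.])]
-112 side [array([290.,  83.]), array([385., 115.])]
-112 top [array([418., 126.]), array([444., 233.])]
-120 side [array([304.,  63.]), array([399.,  95.])]
-120 top [array([452., 119.]), array([478., 225.])]
```

View pics/s8.png

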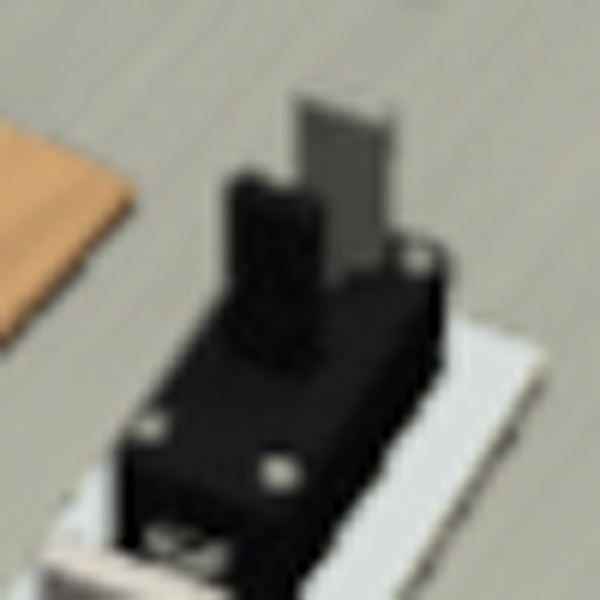

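View pics/t8.png

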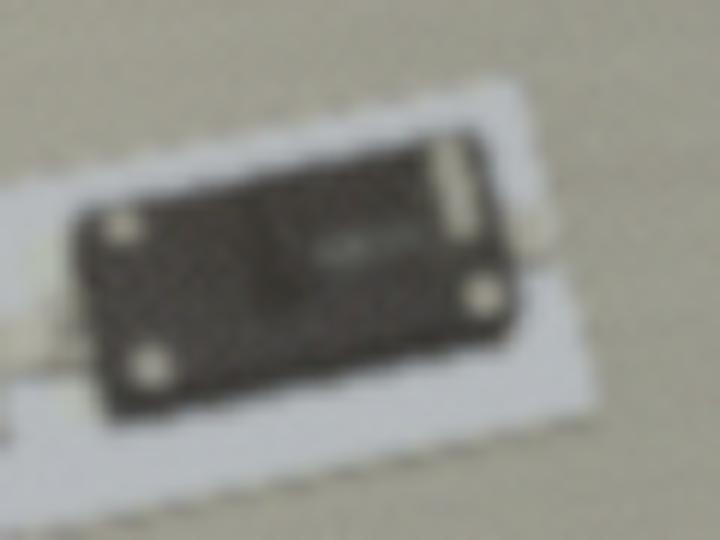

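Predicted and seen trigger and grip agree within about 1 pixel, with the centre line about +2 mm in y. Moving over the squeeze point.

{"fn": "drive_tool", "kwargs": {"gripper": [1,1,1,1,1,1,1,1,1,1,1,1,1,1], "dp": [[-0.05,0,0],[-0.13,0,0],[-0.21,0,0],[-0.29,0,0],[-0.37,0,0],[-0.45,0,0],[-0.53,0,0],[-0.61,0,0],[-0.69,0,0],[-0.77,0,0],[-0.85,0,0],[-0.914,0,0],[-0.914,0,0],[-0.914,0,0]], "twist": [0.05,0.14,0.23,0.32,0.41,0.5,0.59,0.68,0.77,0.86,0.95,1,1,1]}}

```text
time_s: 11.35
eef_pos: [498.6, -101.8, 204.7]
ee_rot: [-0.001, 0.999, 0.043, -0.001]
force: [0.2, 0.4, 0.2]
grip_width: 1.004
```

```bash
python3 -c "
from h import *
from rig import cams
go(W(-88,2,79),4.86)
c=cams.capture('side');crop(c,200,70,320,250,4,'pics/s9.png')
c=cams.capture('top');crop(c,180,120,320,240,5,'pics/t9.png')
"
```

```text
t 11.35 p [ 498.6 -101.8  204.7] xang 4.89 tilt [-0.002  0.001 -1.   ] F [0.2 0.4 0.2] g 1.004 clamp -87.6 1.8 q [-0.43  0.28  1.54  0.    1.33  1.05]
dp [-1.000e-04  2.900e-03  6.283e-01] twist 0.0004
```

View pics/s9.png

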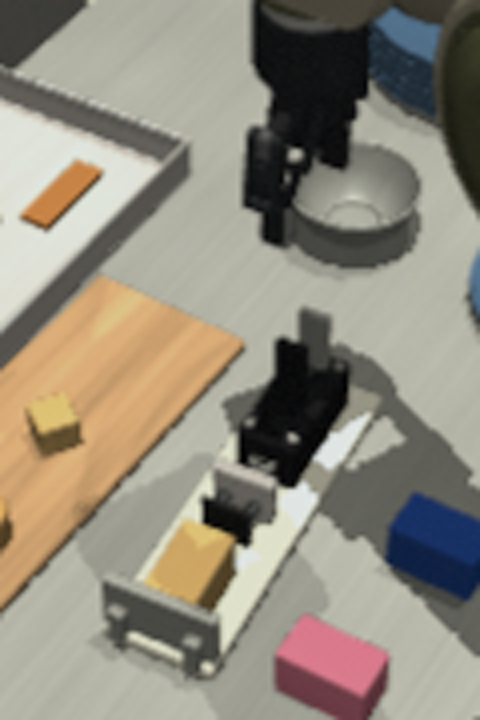

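View pics/t9.png

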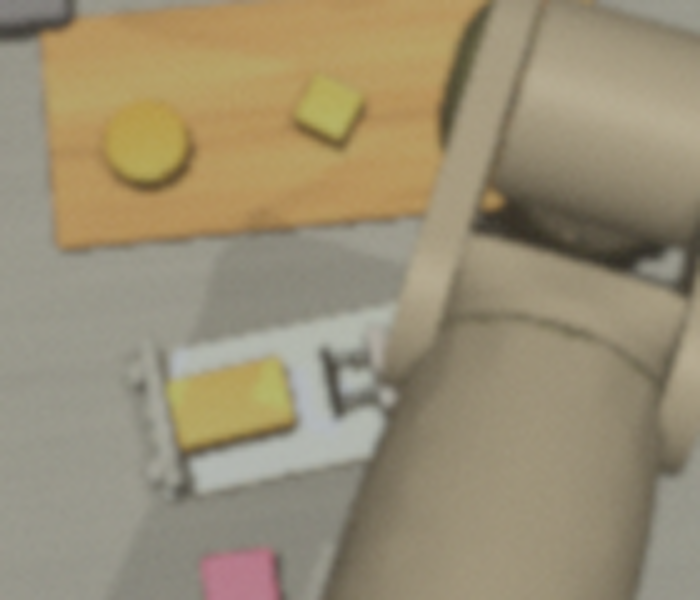

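The top view shows the cheese (crop (230,400)) square against the stop and the pad at (333,380) with about 22–26 mm of gap. Descending round grip and trigger.

{"fn": "drive_tool", "kwargs": {"gripper": [1,1,1,1,1,1,1,1,1,1], "dp": [[0,0.003,0.1],[0,0.003,0.2],[0,0.003,0.3],[0,0.003,0.36],[0,0.003,0.42],[0,0.003,0.48],[0,0.003,0.54],[0,0.003,0.6],[0,0.003,0.628],[0,0.003,0.628]], "twist": [0,0,0,0,0,0,0,0,0,0]}}

```text
time_s: 12.45
eef_pos: [498.7, -102.7, 79.2]
ee_rot: [-0.0, 0.999, 0.042, -0.001]
force: [-0.2, -0.4, -1.0]
grip_width: 1.0
```

```bash
cat >> h.py <<'E'
def look(tag):
    from rig import cams
    st()
    c=cams.capture('top');s=cams.capture('side')
    import pickle;pickle.dump((c,s),open(f'{tag}.pkl','wb'))
    crop(c,200,175,270,225,8,f'pics/t{tag}.png');crop(s,210,130,310,250,6,f'pics/s{tag}.png')
E
python3 -c "
from h import *
look('A')"
```

```text
t 12.45 p [ 498.7 -102.7   79.2] xang 4.78 tilt [-0.001  0.001 -1.   ] F [-0.2 -0.4 -1. ] g 1.0 clamp -88.5 1.8 q [-0.43  0.41  1.7   0.    1.03  1.05]
```

View pics/sA.png

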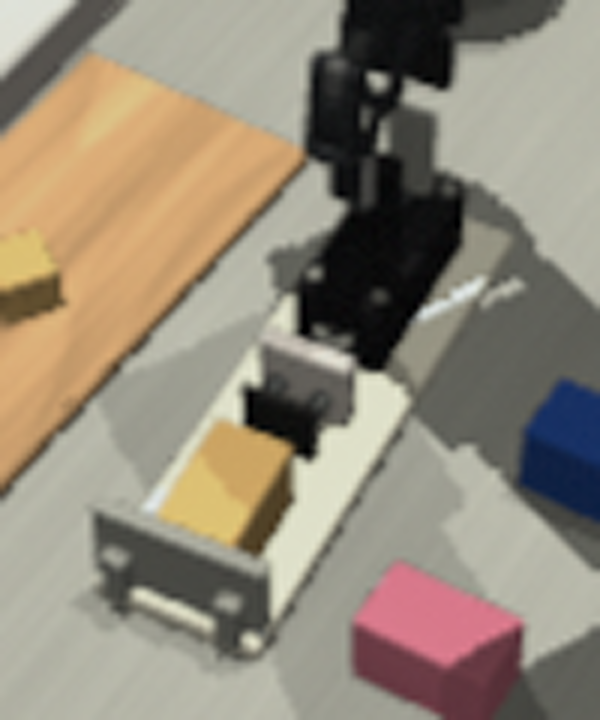

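View pics/tA.png

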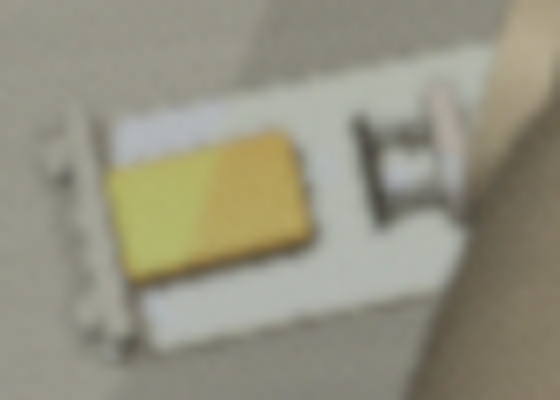

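The fingers straddle grip and trigger (side crop (385,150)); the pad-to-cheese gap is about 24 mm in the top crop. First squeeze.

{"fn": "drive_tool", "kwargs": {"gripper": [0.8,0.7,0.6,0.5,0.45,0.4,0.4,0.4,0.4], "dp": [[0,0,0],[0,0,0],[0,0,0],[0,0,0],[0,0,0],[0,0,0],[0,0,0],[0,0,0],[0,0,0]], "twist": [0,0,0,0,0,0,0,0,0], "newtons": 30}}

```text
time_s: 13.45
eef_pos: [500.2, -102.2, 82.6]
ee_rot: [0.0, 0.999, 0.042, 0.002]
force: [-4.1, 7.6, 22.0]
grip_width: 0.408
```

```bash
python3 -c "
from h import *
look('B')"
```

```text
t 13.45 p [ 500.2 -102.2   82.6] xang 4.8 tilt [ 0.004  0.    -1.   ] F [-4.1  7.6 22. ] g 0.408 clamp -88.1 0.3 q [-0.43  0.41  1.7   0.    1.03  1.05]
```

View pics/sB.png

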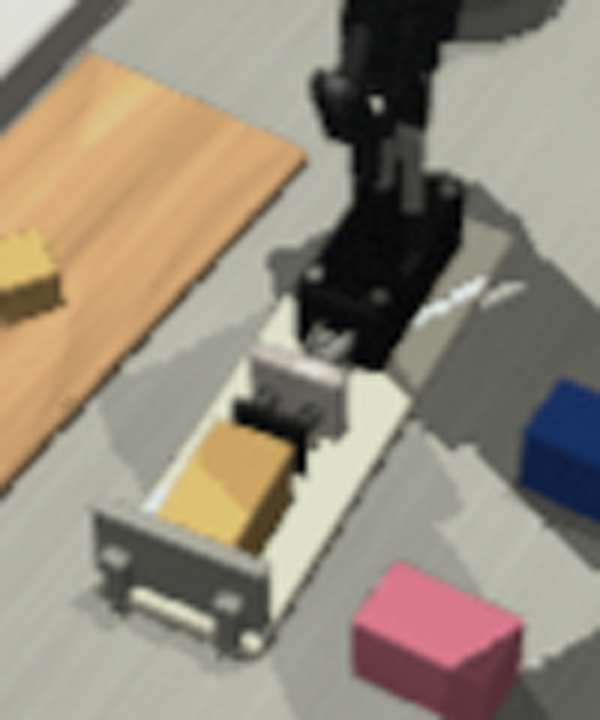

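View pics/tB.png

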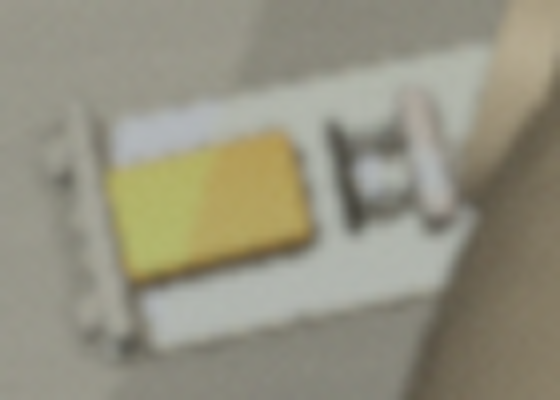

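Squeeze 1 advanced the jaw about 10 mm (pad front x 366→340 in the top crop). Fingers pull 22 N upwards as the pads swing, so I'll rise 3 mm while squeezing next time. Release.

{"fn": "drive_tool", "kwargs": {"gripper": [0.6,0.8,0.9,0.9,0.9], "dp": [[0,0,0],[0,0,0],[0,0,0],[0,0,0],[0,0,0]], "twist": [0,0,0,0,0]}}

```text
time_s: 14.05
eef_pos: [499.0, -102.8, 79.8]
ee_rot: [-0.0, 0.999, 0.042, -0.0]
force: [-0.1, -0.4, -0.4]
grip_width: 0.902
```

{"fn": "drive_tool", "kwargs": {"gripper": [0.8,0.7,0.6,0.5,0.45,0.4,0.4,0.4,0.4], "dp": [[0,0,0],[0,0,0],[0,0,-0.005],[0,0,-0.01],[0,0,-0.015],[0,0,-0.015],[0,0,-0.015],[0,0,-0.015],[0,0,-0.015]], "twist": [0,0,0,0,0,0,0,0,0], "newtons": 30}}

```text
time_s: 14.95
eef_pos: [499.1, -102.1, 83.6]
ee_rot: [-0.0, 0.999, 0.042, 0.0]
force: [-1.4, 3.1, 6.5]
grip_width: 0.41
```

```bash
python3 -c "
from h import *
look('D')"
```

```text
t 14.95 p [ 499.1 -102.1   83.6] xang 4.8 tilt [ 0.     0.001 -1.   ] F [-1.4  3.1  6.5] g 0.41 clamp -87.9 1.3 q [-0.43  0.41  1.7   0.    1.04  1.05]
```

View pics/sD.png

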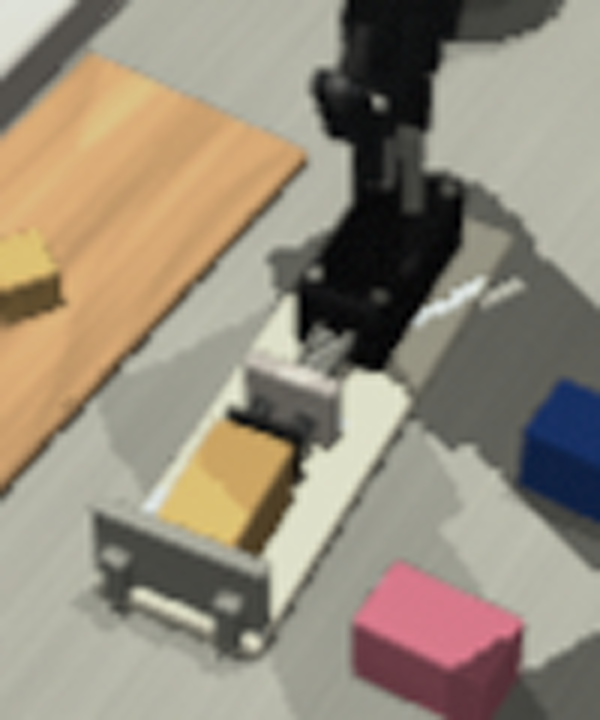

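View pics/tD.png

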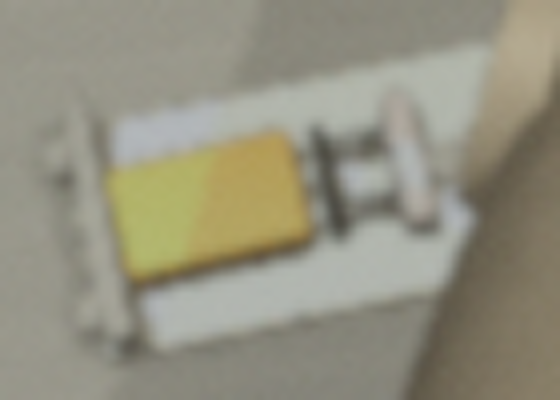

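{"fn": "drive_tool", "kwargs": {"gripper": [0.36,0.33,0.3,0.3], "dp": [[0,0,0],[0,0,0],[0,0,0],[0,0,0]], "twist": [0,0,0,0], "newtons": 35}}

```text
time_s: 15.45
eef_pos: [499.1, -102.1, 83.7]
ee_rot: [-0.0, 0.999, 0.042, 0.0]
force: [-2.3, 2.6, 7.4]
grip_width: 0.409
```

```bash
python3 -c "
from h import *
look('E')
import pickle
for k in 'ABDE': crop(pickle.load(open(k+'.pkl','rb'))[1],255,130,305,170,12,'pics/g%s.png'%k)
im=np.vstack([np.hstack([cv2.resize(cv2.imread('pics/g%s.png'%k),(390,300)) for k in p]) for p in('AB','DE')]);cv2.imwrite('pics/gg.png',im)
"
```

```text
t 15.45 p [ 499.1 -102.1   83.7] xang 4.8 tilt [ 0.     0.001 -1.   ] F [-2.3  2.6  7.4] g 0.409 clamp -87.9 1.3 q [-0.43  0.41  1.7   0.    1.04  1.05]
```

View pics/gg.png

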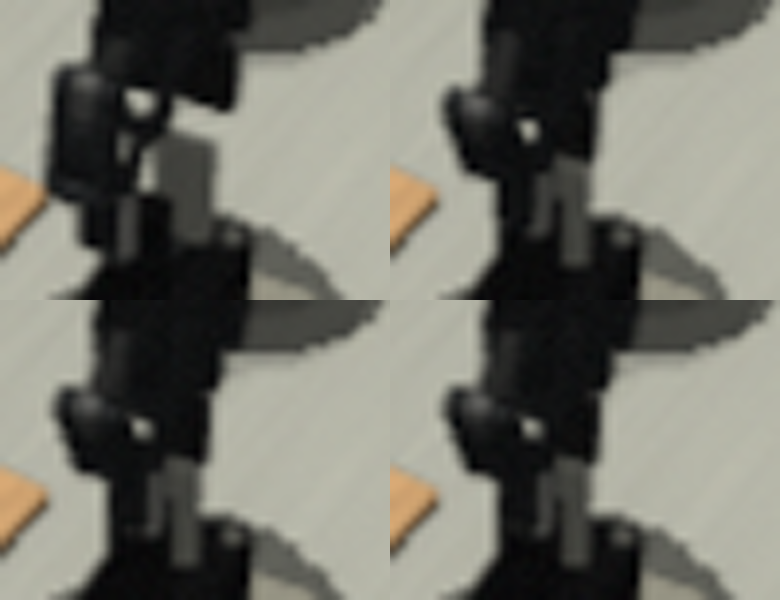

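View pics/tE.png

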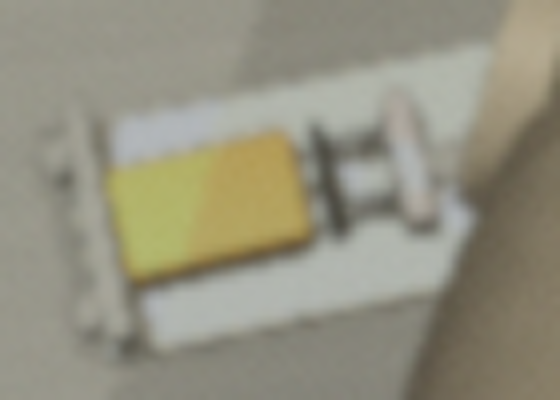

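The squeeze is mechanically full (0.409 = 36 mm over both), yet the jaw moved only about 6 mm, so the release was probably incomplete. Opening fully and longer, then checking.

{"fn": "drive_tool", "kwargs": {"gripper": [0.6,0.8,1,1,1,1,1], "dp": [[0,0,0],[0,0,0.008],[0,0,0.015],[0,0,0.015],[0,0,0.015],[0,0,0.015],[0,0,0.015]], "twist": [0,0,0,0,0,0,0]}}

```text
time_s: 16.25
eef_pos: [499.1, -102.8, 80.0]
ee_rot: [-0.0, 0.999, 0.042, 0.0]
force: [-0.4, 0.2, -0.0]
grip_width: 1.003
```

```bash
python3 -c "
from h import *
look('F')
import pickle
for k in 'AF': crop(pickle.load(open(k+'.pkl','rb'))[1],255,130,305,170,12,'pics/g%s.png'%k)
im=np.hstack([cv2.resize(cv2.imread('pics/g%s.png'%k),(390,300)) for k in 'AF'])
im2=np.hstack([cv2.resize(cv2.imread('pics/t%s.png'%k),(390,280)) for k in 'DF'])
cv2.imwrite('pics/gg2.png',np.vstack([im,im2]))
"
```

```text
t 16.25 p [ 499.1 -102.8   80. ] xang 4.78 tilt [ 0.  0. -1.] F [-0.4  0.2 -0. ] g 1.003 clamp -88.6 1.4 q [-0.43  0.41  1.7   0.    1.03  1.05]
```

View pics/gg2.png

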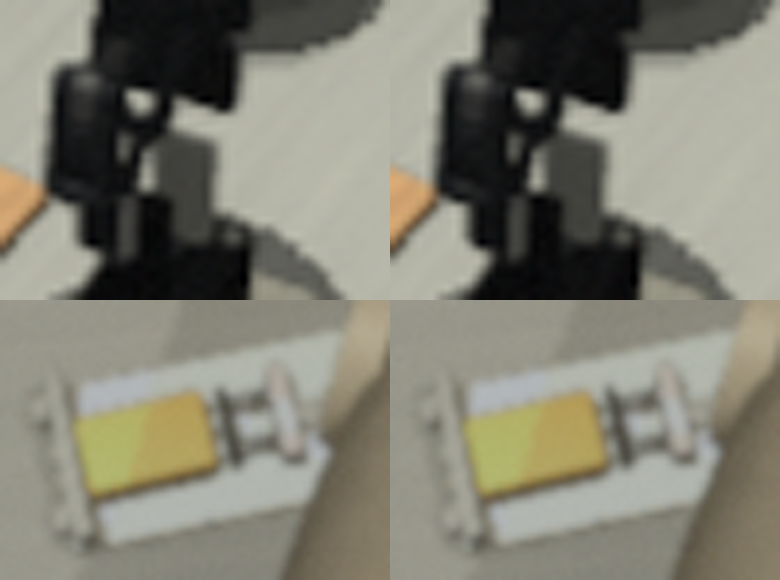

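Trigger is fully back (same as A) and the jaw held; the gap is now about 7–8 mm. A full squeeze (≤12–14 mm) can push the pad in at most about 6 mm, so it's safe.

{"fn": "drive_tool", "kwargs": {"gripper": [0.8,0.7,0.6,0.5,0.45,0.4,0.38,0.38,0.38], "dp": [[0,0,0],[0,0,0],[0,0,-0.005],[0,0,-0.01],[0,0,-0.018],[0,0,-0.018],[0,0,-0.018],[0,0,-0.018],[0,0,-0.018]], "twist": [0,0,0,0,0,0,0,0,0], "newtons": 30}}

```text
time_s: 17.25
eef_pos: [499.2, -102.1, 83.9]
ee_rot: [-0.0, 0.999, 0.042, 0.0]
force: [0.3, 4.5, 5.8]
grip_width: 0.407
```

```bash
python3 -c "
from h import *
look('G')"
```

```text
t 17.25 p [ 499.2 -102.1   83.9] xang 4.8 tilt [ 0.     0.001 -1.   ] F [0.3 4.5 5.8] g 0.407 clamp -87.9 1.3 q [-0.43  0.41  1.7   0.    1.04  1.05]
```

View pics/sG.png

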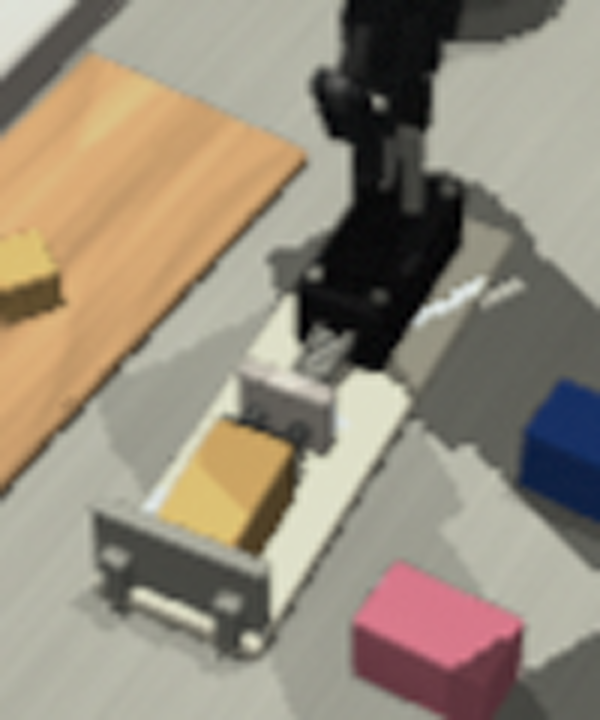

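View pics/tG.png

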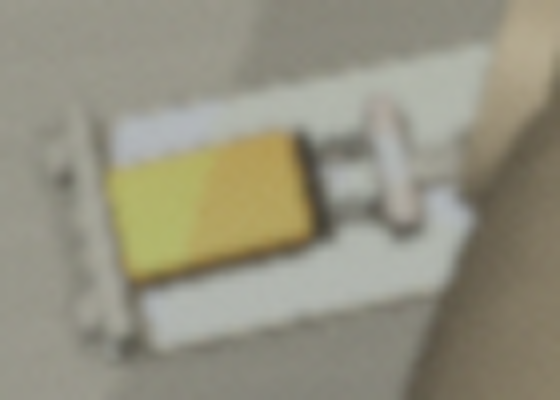

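Squeeze 3 brought the pad to the cheese (top crop (310,185)). I'll measure jaw advance numerically by template matching the jaw plate.

```bash
cat > m.py <<'E'
from h import *
import pickle,sys
def sub(r):
    _,_,_,(x,y)=cv2.minMaxLoc(r)
    f=lambda a,b,c:0.5*(a-c)/(a-2*b+c)
    dx=f(r[y,x-1],r[y,x],r[y,x+1]) if 0<x<r.shape[1]-1 else 0
    dy=f(r[y-1,x],r[y,x],r[y+1,x]) if 0<y<r.shape[0]-1 else 0
    return np.array([x+dx,y+dy]),r.max()
T=pickle.load(open('D.pkl','rb'))
# plate template in D: top crop (375..440,85..230)/8+(200,175); side crop (240..345,345..420)/6+(210,130)
B={0:((246,185,256,205),(236,182,262,207)),1:((249,187,268,198),(240,180,275,206))}
for k in sys.argv[1:]:
    I=pickle.load(open(k+'.pkl','rb'));o=[]
    for n in(0,1):
        (a,b,c,d),(A_,B_,C_,D_)=B[n]
        t=T[n]['pixels'][b:d,a:c];im=I[n]['pixels'][B_:D_,A_:C_]
        p,sc=sub(cv2.matchTemplate(im,t,cv2.TM_CCOEFF_NORMED))
        off=p+[A_,B_]-[a,b]; ctr=np.array([(a+c)/2,(b+d)/2])
        w0=ray(I[n],*ctr,55);w1=ray(I[n],*(ctr+off),55)
        o.append((((w1-w0)[:2]@EX).round(2),round(float(sc),3)))
    print(k,'jaw rel D mm top,side',o)
E
python3 m.py A B D E F G
```

```text
A jaw rel D mm top,side [(np.float64(-15.36), 0.702), (np.float64(-13.5), 0.661)]
B jaw rel D mm top,side [(np.float64(-5.92), 0.902), (np.float64(-5.43), 0.908)]
D jaw rel D mm top,side [(np.float64(0.07), 1.0), (np.float64(0.06), 1.0)]
E jaw rel D mm top,side [(np.float64(0.07), 0.998), (np.float64(0.06), 0.999)]
F jaw rel D mm top,side [(np.float64(0.05), 0.998), (np.float64(0.1), 0.999)]
G jaw rel D mm top,side [(np.float64(6.32), 0.929), (np.float64(5.71), 0.959)]
```

{"fn": "drive_tool", "kwargs": {"gripper": [0.6,0.8,1,1,1,1], "dp": [[0,0,0],[0,0,0.008],[0,0,0.018],[0,0,0.018],[0,0,0.018],[0,0,0.018]], "twist": [0,0,0,0,0,0]}}

```text
time_s: 17.95
eef_pos: [499.1, -102.8, 80.0]
ee_rot: [-0.0, 0.999, 0.042, 0.0]
force: [0.3, 0.2, -0.6]
grip_width: 1.0
```

{"fn": "drive_tool", "kwargs": {"gripper": [0.8,0.7,0.6,0.5,0.45,0.4,0.38,0.38,0.38], "dp": [[0,0,0],[0,0,0],[0,0,-0.005],[0,0,-0.01],[0,0,-0.018],[0,0,-0.018],[0,0,-0.018],[0,0,-0.018],[0,0,-0.018]], "twist": [0,0,0,0,0,0,0,0,0], "newtons": 30}}

```text
time_s: 18.85
eef_pos: [499.3, -102.1, 84.0]
ee_rot: [-0.0, 0.999, 0.042, 0.0]
force: [1.1, 4.8, 5.6]
grip_width: 0.405
```

```bash
python3 -c "
from h import *
look('H')"; python3 m.py G H
```

```text
t 18.85 p [ 499.3 -102.1   84. ] xang 4.8 tilt [ 0.001  0.001 -1.   ] F [1.1 4.8 5.6] g 0.405 clamp -87.9 1.1 q [-0.43  0.41  1.7   0.    1.04  1.05]
G jaw rel D mm top,side [(np.float64(6.32), 0.929), (np.float64(5.71), 0.959)]
H jaw rel D mm top,side [(np.float64(11.32), 0.918), (np.float64(11.67), 0.923)]
```

View pics/sH.png

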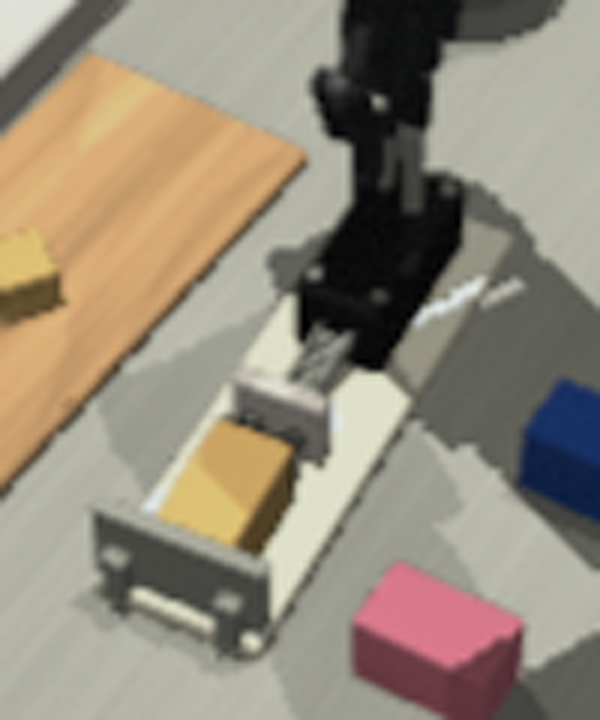

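View pics/tH.png

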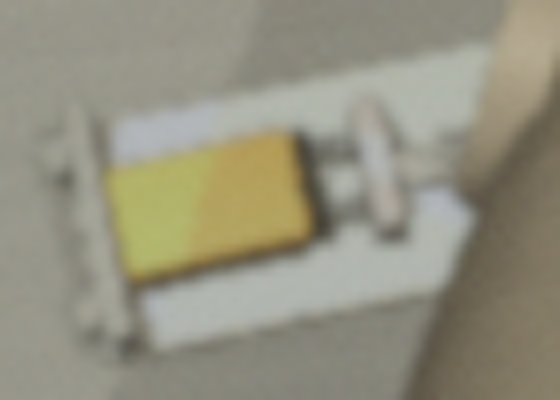

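The pad stays on the cheese while the plate moved 5.5 mm, so the pad is in about 5 mm. One more 6 mm tooth gives about half (≈11 mm). I'll squeeze in stages and look midway, in case two teeth are caught.

{"fn": "drive_tool", "kwargs": {"gripper": [0.6,0.8,1,1,1,1], "dp": [[0,0,0],[0,0,0.008],[0,0,0.018],[0,0,0.018],[0,0,0.018],[0,0,0.018]], "twist": [0,0,0,0,0,0]}}

```text
time_s: 19.55
eef_pos: [499.0, -102.8, 80.0]
ee_rot: [-0.0, 0.999, 0.042, -0.0]
force: [-0.5, 0.4, -0.2]
grip_width: 1.004
```

{"fn": "drive_tool", "kwargs": {"gripper": [0.8,0.7,0.6,0.52,0.5,0.48,0.48,0.48], "dp": [[0,0,0],[0,0,0],[0,0,-0.005],[0,0,-0.01],[0,0,-0.014],[0,0,-0.014],[0,0,-0.014],[0,0,-0.014]], "twist": [0,0,0,0,0,0,0,0], "newtons": 30}}

```text
time_s: 20.35
eef_pos: [499.4, -104.8, 82.9]
ee_rot: [0.002, 0.999, 0.042, 0.0]
force: [1.0, -12.0, -3.6]
grip_width: 0.484
```

```bash
python3 -c "
from h import *
look('I')"; python3 m.py H I
```

```text
t 20.35 p [ 499.4 -104.8   82.9] xang 4.78 tilt [ 0.001 -0.004 -1.   ] F [  1.  -12.   -3.6] g 0.484 clamp -90.6 1.3 q [-0.44  0.41  1.7  -0.    1.03  1.05]
H jaw rel D mm top,side [(np.float64(11.32), 0.918), (np.float64(11.67), 0.923)]
I jaw rel D mm top,side [(np.float64(11.71), 0.92), (np.float64(12.01), 0.928)]
```

At trigger ≈8 mm the jaw has only begun to move (+0.35 mm), so finishing the squeeze gives about 6 mm. Completing it, in steps.

{"fn": "drive_tool", "kwargs": {"gripper": [0.46,0.44,0.42,0.4,0.38,0.38,0.38], "dp": [[0,0,0],[0,0,-0.002],[0,0,-0.004],[0,0,-0.004],[0,0,-0.004],[0,0,-0.004],[0,0,-0.004]], "twist": [0,0,0,0,0,0,0]}}

```text
time_s: 21.15
eef_pos: [499.1, -102.2, 83.6]
ee_rot: [-0.0, 0.999, 0.042, 0.0]
force: [2.0, 6.3, 1.1]
grip_width: 0.41
```

```bash
python3 -c "
from h import *
look('J')"; python3 m.py G H I J
```

```text
t 21.15 p [ 499.1 -102.2   83.6] xang 4.79 tilt [ 0.     0.001 -1.   ] F [2.  6.3 1.1] g 0.41 clamp -88.0 1.3 q [-0.43  0.41  1.7   0.    1.04  1.05]
G jaw rel D mm top,side [(np.float64(6.32), 0.929), (np.float64(5.71), 0.959)]
H jaw rel D mm top,side [(np.float64(11.32), 0.918), (np.float64(11.67), 0.923)]
I jaw rel D mm top,side [(np.float64(11.71), 0.92), (np.float64(12.01), 0.928)]
J jaw rel D mm top,side [(np.float64(15.98), 0.788), (np.float64(16.39), 0.896)]
```

View pics/sJ.png

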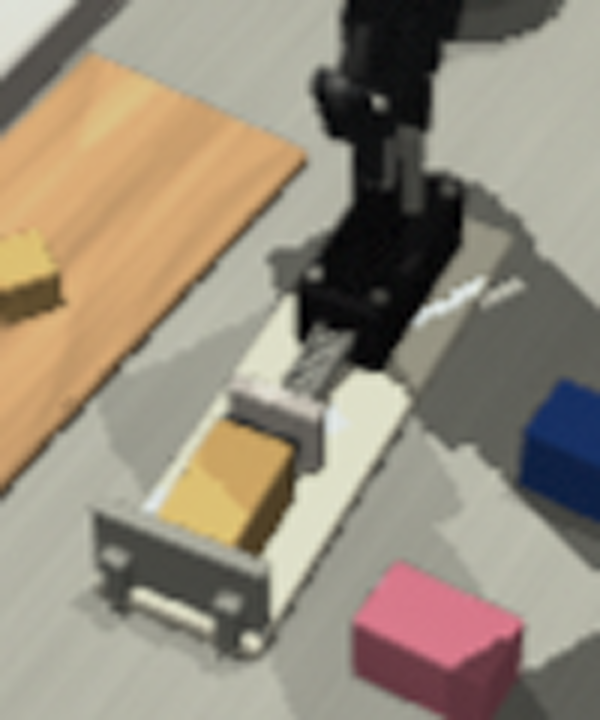

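View pics/tJ.png

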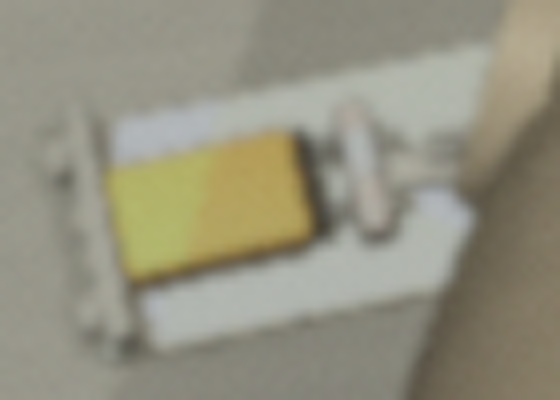

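The plate-to-pad spacing fell from about 77 to 46 crop pixels, so the pad is in about 10–11.5 mm, about half. The trigger is fully squeezed and the cheese is still against the stop. Holding briefly to check it is steady.

{"fn": "drive_tool", "kwargs": {"gripper": [0.38,0.38,0.38,0.38,0.38], "dp": [[0,0,0],[0,0,0],[0,0,0],[0,0,0],[0,0,0]], "twist": [0,0,0,0,0]}}

```text
time_s: 21.75
eef_pos: [499.1, -102.2, 83.7]
ee_rot: [-0.0, 0.999, 0.042, 0.0]
force: [2.6, 5.1, 0.5]
grip_width: 0.406
```

```bash
python3 -c "
from h import *
look('K')"; python3 m.py J K; python3 -c "
from rig import job
print(job.finish_job())"
```

```text
t 21.75 p [ 499.1 -102.2   83.7] xang 4.79 tilt [ 0.     0.001 -1.   ] F [2.6 5.1 0.5] g 0.406 clamp -88.0 1.3 q [-0.43  0.41  1.7   0.    1.04  1.05]
J jaw rel D mm top,side [(np.float64(15.98), 0.788), (np.float64(16.39), 0.896)]
K jaw rel D mm top,side [(np.float64(15.96), 0.79), (np.float64(16.38), 0.896)]
the job is handed in; nothing more can be done
None
```

I put the oblong cheese on the clamp's bed, slid it to the end stop and let go. Then I gave the trigger five full squeezes and handed the job in at about 22 s, with the fingers still squeezing at a 30 N grip. I got no verdict.

- **Cheese:** the stop pushed back with −9.9 N when the cheese reached it, with the fingers at clamp x ≈ 94 mm. The last pictures show it flat, centred and still against the stop.
- **Pad:** I estimate it is pushed in 9–11.5 mm, about half its travel. The jaw did not move between the last two checks 0.6 s apart.
- **Trigger:** it is fully squeezed, with the fingers stopped at about 36 mm over grip and trigger.

**Checks that disagreed:**
- **Jaw steps:** every squeeze after the first moved the jaw only about 6 mm (4.5 to 6.5 mm measured), not the stated 12 mm. I therefore used more squeezes and paused midway through the last one to look.
- **Clamp position:** the two cameras disagreed by 2–5 mm on the clamp's position, which is why I found the stop by contact.
- **Upward pull:** the first squeeze pulled the arm up with 22 N, so I raised the arm about 3–4 mm during the later squeezes.

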